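# Sort the last modules and hold the tester's recessed reset

### The job

Put the green-tagged module in the green pass nest and the red-tagged module in the red reject nest, each upright and flat on the nest's floor inside its rim; leave the white-tagged module and everything else on the bench alone. Then draw the orange-handled stylus out of its stand, reach its tip through the round aperture on top of the tester and press the recessed yellow reset button all the way down without ramming it. Finish while holding: keep the stylus gripped and the button held down with it, and do not let go.

Things in the scene. Friction and masses are not known exactly. Their poses are not given: they have to be found in the camera images.
- module_green_center (a point): Green-tagged module: aluminium block 60 mm long (its x) x 36 mm wide (its y) x 46 mm high, 110 to 230 g, upright on the bench, with a green tag on its top. This point is its centre, 23 mm above its underside; z up. Same either way round. Grip it across its 36 mm width
- module_red_center (a point): Red-tagged module: aluminium block 60 mm long (its x) x 36 mm wide (its y) x 46 mm high, 110 to 230 g, upright on the bench, with a red tag on its top. This point is its centre, 23 mm above its underside; z up. Same either way round. Grip it across its 36 mm width
- module_green: the green-tagged module, origin under its centre
- module_red: the red-tagged module, origin under its centre
- nest_pass_floor (a point): Pass nest, a green fixed tray 92 x 68 mm on the bench. Pocket 68 mm (x) by 44 mm (y), so a module has 4 mm play on every side; rim 6 mm above the pocket floor; the rims of the long sides have a 40 mm wide gap in the middle for the fingers. This point is the centre of the pocket floor, 4 mm above the bench; x along the pocket. A seated module's centre is 23 mm above this point
- nest_reject_floor (a point): Reject nest, a red fixed tray 92 x 68 mm on the bench. Pocket 68 mm (x) by 44 mm (y), so a module has 4 mm play on every side; rim 6 mm above the pocket floor; the rims of the long sides have a 40 mm wide gap in the middle for the fingers. This point is the centre of the pocket floor, 4 mm above the bench; x along the pocket. A seated module's centre is 23 mm above this point
- stylus_handle (a point): Centre of the stylus's handle: orange plastic, square 16 x 16 mm (sides along x and y), 52 mm long, standing upright (z up), 45 g. The handle's centre is 94 mm above the tip, its top 120 mm above the tip. Below the handle a steel collar 22 mm across and 6 mm thick, then a steel shaft 8 mm in diameter and 62 mm long. The collar rests on top of the stand
- stylus_tip (a point): Lower end of the stylus (6 mm flat tip), on its axis, 94 mm below the handle's centre
- stylus: the whole stylus, origin at its tip
- stand: Fixed black block 46 x 46 x 70 mm with a vertical hole 13 mm wide in which the stylus stands, its tip 8 mm above the bench; lift it at least 62 mm to clear the block. Origin under its centre
- tester: Fixed tester box, white with a grey top, 130 mm (x) x 160 mm (y) x 80 mm high. Origin under its centre, its aperture nearest the side that faces the robot, a dark display behind it
- aperture (a point): Centre of the mouth of the round aperture in the tester's top, 80 mm above the bench: 18 mm in diameter, with a black ring round it, vertical. The button's top lies 14 mm below this point, 20 mm when fully down
- reset_button (a joint): Travel of the yellow button, 15 mm in diameter, at the bottom of the aperture: 0 up, 0.006 m fully down. Springs back; begins to move at 2 N, fully down at 6.5 N
- module_white: Bystander: a third module of the same make with a white tag (not yet inspected), 60 x 36 x 46 mm; stays where it is. Origin under its centre
- wire_spool: Bystander: yellow wire spool with black flanges, 60 mm across, 50 mm high, standing; origin under its centre
- tape_roll: Bystander: white tape roll lying flat, 76 mm across, 40 mm high; origin under its centre
- glue_bottle: Bystander: white bottle with red cap, 36 mm across, 100 mm high; origin under its centre
- caliper: Bystander: steel caliper lying flat, 170 mm long, jaws up to 45 mm to one side, 12 mm high; origin under the middle of its beam
- ring_gauge: Bystander: steel ring lying flat, 52 mm across, 16 mm high; origin under its centre
- screwdriver: Bystander: screwdriver lying on the bench, about 200 mm long; origin under it
- gauge_box: Bystander: dark wooden gauge case 70 x 50 x 30 mm; origin under its centre
Things that resemble listed ones, but are neither listed nor needed, are in the scene too. What is shaped like the module_green but purple or turquoise is not meant.

How it is judged:
On the way, in this order (a step that is already met when the one before it is completed fails the run):
1. both modules are seated in their nests and let go (horizontal distance between module_green_center and nest_pass_floor below 0.009 m and angle between the x axis of module_green_center and the x axis of nest_pass_floor, either way round below 0.25 rad and z of module_green_center in the frame of nest_pass_floor between 0.019 and 0.026 m and angle between each of module_green_center, module_red_center's own z axis and vertical below 0.08 rad and contact force between each of module_green, module_red and the fingers below 0.2 N and linear speed of each of module_green, module_red below 0.03 m/s and horizontal distance between module_red_center and nest_reject_floor below 0.009 m and angle between the x axis of module_red_center and the x axis of nest_reject_floor, either way round below 0.25 rad and z of module_red_center in the frame of nest_reject_floor between 0.019 and 0.026 m), for 0.2 s.
2. the stylus is drawn out of its stand, held by the fingers (height (world z) of stylus_tip above 0.072 m and contact force between the fingers and stylus above 1 N), for 0.1 s.
At the end, for the whole second after the job is handed in: Each module let go in its own colour's nest: centred within 9 mm, aligned within 0.25 rad, flat on the floor. Fingers still grip the stylus by its handle (over 2 N), its tip is in the aperture and holds the button down over 4 of its 6 mm with over 1.5 N; the arm itself does not touch the button (all of step 1 and value of joint reset_button above 0.004 m and contact force between stylus and reset_button above 1.5 N and contact force between the fingers and stylus above 2 N and distance between the grasp point and stylus_handle below 0.04 m and horizontal distance between stylus_tip and aperture below 0.009 m and z of stylus_tip in the frame of aperture below -0.014 m and contact force between the arm and reset_button below 0.2 N); the arm keeps its last pose, push and grip.
It fails at once if another thing on the bench is moved more than 30 mm (distance of any of module_white, wire_spool, tape_roll, glue_bottle, caliper, ring_gauge, screwdriver, gauge_box from where it was at the start of the episode above 0.03 m).
It fails at once if the button is rammed with more than 40 N (contact force between stylus and reset_button above 40 N).
It also fails if it takes over 72 s, if anything falls off the work surface, if the arm or the gripper's body presses on something with over 40 N, if the wrist force passes 120 N, or if a joint passes its speed limit or range.

### The arm

A 6-joint arm with a two-finger parallel gripper is mounted at the origin on the work surface. World frame = base frame: x ahead of the robot, y to its left, z up, the work surface at z = 0. Lengths are in m, angles in rad, forces in N, time in s.
With the tool pointing down it reaches from about 0.35 to 0.875 m from the base axis. Payload 4.2 kg.
Tool frame: the origin (TCP) lies at the centre of the arm's flange, where the gripper is bolted on; the fingertips stand 182 mm ahead of it and the grasp point (between the pads) lies 164 mm ahead of it; z points along the fingers, y is the line along which they close (so a half turn about z gives the same grasp; the last joint's range is limited). The gripper opens to 87 mm and grips with 3 to 60 N. Pads are 19 mm wide; open, the fingers measure 117 mm over their backs; the gripper's body (75 mm by 190 mm) begins 51 mm behind the grasp point.
Start: joints at [1.382, 0.385, 0.008, 0, -1.194, -0.259], TCP at [0.271, 0.563, 0.405] pointing down, gripper open.
Joint ranges: [-3.14, 3.14], [-1.21, 2.06], [-1.07, 1.41], [-3.16, 2.05], [-2.99, -0.16], [-3.1, 3.1]. Speed limits (rad/s): [2.79, 2.79, 3.14, 3.14, 3.14, 3.14].

### API

Orientations are given as a rotation vector (axis times angle).
In Python, from station import readout, camera, ticket gives the robot as it stands.
- The arm moves only by the shell command python3 -m creep 'ROWS'. ROWS is JSON, one flat list of numbers, 5 for each row, row after row: the finger opening in mm, from 0 to 87, then the shift along the tool's x, y, z in units of 50 mm (1.0 is 50 mm), then the turn about the tool's z in units of 6 degrees (1.0 is 6 degrees). In form: [claw, dx, dy, dz, roll, claw, dx, dy, dz, roll, ...]. A call has exactly 5 rows; each row is the pose to reach, as a shift and turn from the pose commanded when the call began, along the tool's axes at that moment; what a row does not reach only later rows make up. A row lasts 1/10 s, in which the tool goes at most 50 mm and 8.59 degrees, less where a joint would pass 70% of its speed; a pose out of reach is approached as far as the arm can. A call with a gripper value outside its range is refused whole. The fingers move at their own pace and stop on an object; the grip force is fixed at half the most. Time passes only in rows, so rows that repeat a pose let the fingers close, or fill a call up. It gives the time, the measured TCP pose, the force, the opening and the grip force at its end, in the units of the state.
- readout.sense(): the state, without advancing time (a new reading comes with each control period).
- camera(name): name is "scene" or "side" or "wrist"; returns a dict with "image" (480x640x3 uint8, blue, green, red), "range_z" (480x640 float32, m along the optical axis (not along the pixel's ray), 0 where there is no reading), "K" (3x3 intrinsics, pixels), "eye" and "orientation" of the camera in the world; the wrist camera has in their place "T_tool_cam" (4x4, takes a point from camera to tool coordinates, whose origin is the TCP and whose axes are the flange's). Camera axes: x right, y down, z forward; pixel columns grow to the right and rows downward; lengths in m; the calibration is good to about 2 mm. A picture is of the moment at which its call begins: read the wrist's pose just before it.
- ticket.sign_off(): hands the job in; it is judged then, once.
The state is a dict: "t": time; "joints": joint angles; "qd": joint speeds; "joint_torque": joint torques, N m; "position": TCP position; "orientation": TCP orientation; "wrist_force": force on the tool from outside, world axes, zero at the start; "torque": the same for the moment, N m; "grip_width": finger opening in m; "grasp_force": force on a finger pad.
Only numpy, scipy, OpenCV 4.12 (cv2) and the standard library are available. Lean on these libraries where they do the work, as an engineer would, in place of code of your own. Each camera call takes 0.05 s, during which the arm holds its last target. There are 200 camera calls.

## Working session

There is one attempt and no reset: what is moved stays moved. The work goes in short steps, Python scripts to look and compute and a shell command to move; the robot and the scene stay as the last step left them, time stands still between calls to the robot, and variables do not carry over. Pictures are saved under pics/ and viewed, at most 12 in all, crops included, and the job is handed in when it is done.

```bash
ls; mkdir -p pics; cat > h.py <<'E'
import numpy as np, cv2
from scipy.spatial.transform import Rotation as R
from station import readout, camera, ticket
def pose():
    s=readout.sense(); T=np.eye(4); T[:3,:3]=R.from_rotvec(s['orientation']).as_matrix(); T[:3,3]=s['position']; return T,s
def shot(name):
    T,s=pose(); c=camera(name)
    if name=='wrist': M=T@np.array(c['T_tool_cam'])
    else:
        M=np.eye(4); o=np.array(c['orientation']); M[:3,:3]=o if o.shape==(3,3) else R.from_rotvec(o).as_matrix(); M[:3,3]=c['eye']
    c['M']=M; return c
def cloud(c):
    z=c['range_z']; K=np.array(c['K']); v,u=np.mgrid[:480,:640]
    P=np.stack([(u-K[0,2])/K[0,0]*z,(v-K[1,2])/K[1,1]*z,z],-1)
    return P@c['M'][:3,:3].T+c['M'][:3,3]
def atz(c,u,v,h):
    K=np.array(c['K']); d=c['M'][:3,:3]@np.array([(u-K[0,2])/K[0,0],(v-K[1,2])/K[1,1],1]); e=c['M'][:3,3]
    return e+d*(h-e[2])/d[2]
def steps(x,y,z,yaw=None,off=164):
    """shift (tool axes, units) to put the grasp point at x,y,z; yaw: wanted world angle of tool y (closing line), deg"""
    T,s=pose(); g=T[:3,3]+T[:3,2]*off/1000
    d=T[:3,:3].T@(np.array([x,y,z])-g)/.05
    a=np.degrees(np.arctan2(T[1,1],T[0,1])); r=None
    if yaw is not None: r=-((yaw-a+90)%180-90)/6
    print('grasp',g.round(4),'closing angle',a.round(1),'z',T[:3,2].round(3),'shift',d.round(3),'roll',r, 't',s['t'],'j6',round(s['joints'][5],2))
E
python3 - <<'E'
from h import *
for n in ['scene','side']:
    c=shot(n); cv2.imwrite(f'pics/{n}0.png',c['image']); np.savez(f'{n}0.npz',**c); print(c['M'].round(3),c['K'])
steps(0.5,0,0.2,90)
E
```

```text
pics
[[ 0.201  0.551 -0.81   1.219]
 [ 0.979 -0.093  0.18  -0.174]
 [ 0.024 -0.829 -0.558  0.602]
 [ 0.     0.     0.     1.   ]] [[452.28696935   0.         328.57775797]
 [  0.         452.28696935 244.4086805 ]
 [  0.           0.           1.        ]]
[[ 0.913 -0.238  0.331  0.13 ]
 [-0.408 -0.527  0.746 -0.914]
 [-0.003 -0.816 -0.578  0.777]
 [ 0.     0.     0.     1.   ]] [[555.05784388   0.         312.13007113]
 [  0.         555.05784388 237.02110361]
 [  0.           0.           1.        ]]
grasp [0.2704 0.5629 0.2398] closing angle -115.7 z [-0.001 -0.002 -1.   ] shift [9.015 8.157 0.813] roll -4.277693840904088 t 0.1 j6 -0.26
```

View pics/scene0.png

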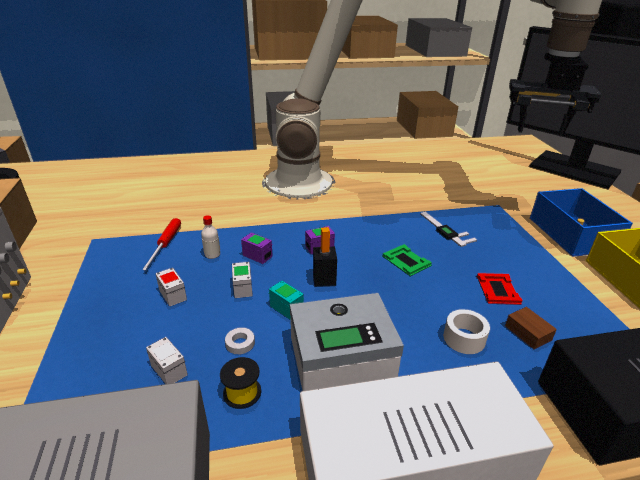

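View pics/side0.png

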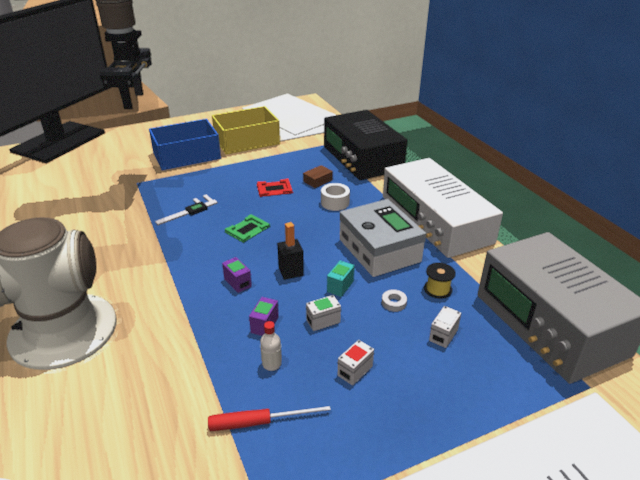

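The aluminium block with a green tag is at scene (242,275) / side (323,310). The other green-tagged blocks are purple at scene (257,246) and (319,239), and turquoise at (287,297), so they are excluded. The red-tagged block is at scene (171,283) / side (356,360), the pass nest at (407,259), the reject nest at (498,288), the stylus at (325,245) and the aperture at (339,310). I'll measure these and confirm with a crop.

```bash
python3 - <<'E'
from h import *
L={}
for n in ['scene','side']:
    c=dict(np.load(f'{n}0.npz')); L[n]=(c,cloud(c))
def rect(n,u,v,r,lo,hi,lab):
    c,P=L[n]; s=P[v,u]; m=(np.hypot(P[...,0]-s[0],P[...,1]-s[1])<r)&(P[...,2]>lo)&(P[...,2]<hi)
    q=P[m][:,:2].astype(np.float32); b=cv2.minAreaRect(q); 
    B=cv2.boxPoints(b); e=B[1]-B[0]; f=B[2]-B[1]; l=e if np.hypot(*e)>np.hypot(*f) else f
    print(n,lab,s.round(3),np.round(b[0],4),np.round(b[1],3),'long axis',np.degrees(np.arctan2(l[1],l[0])).round(1),len(q),'medz',np.median(P[m][:,2]).round(4))
for n,a in dict(scene=dict(green=(242,271),red=(170,277),white=(165,352),purp=(257,241),purp2=(314,236),turq=(287,292)),side=dict(green=(323,304),red=(356,353),white=(446,320))).items():
    for k,(u,v) in a.items(): rect(n,u,v,.04,.042,.052,k)
for n,a in dict(scene=dict(nestP=(407,259),nestR=(498,288)),side=dict(nestP=(247,228),nestR=(275,188))).items():
    for k,(u,v) in a.items(): rect(n,u,v,.06,.006,.014,k)
for n,(u,v) in dict(scene=(325,232),side=(290,226)).items(): rect(n,u,v,.03,.115,.14,'stylus')
for n,(u,v) in dict(scene=(325,255),side=(290,245)).items(): rect(n,u,v,.045,.065,.073,'stand')
for n,(u,v) in dict(scene=(345,325),side=(380,225)).items(): rect(n,u,v,.13,.075,.09,'tester')
for n,(u,v) in dict(scene=(339,310),side=(369,226)).items(): print('ap',atz(L[n][0],u,v,.08))
a=cv2.resize(L['scene'][0]['image'][210:310,145:345],None,fx=4,fy=4,interpolation=2)
cv2.imwrite('pics/crop.png',a)
E
```

```text
scene green [ 0.48  -0.185  0.048] [ 0.4748 -0.1874] [0.036 0.064] long axis -1.7 341 medz 0.0456
scene red [ 0.472 -0.325  0.046] [ 0.4739 -0.3265] [0.062 0.036] long axis 24.6 374 medz 0.0457
scene white [ 0.674 -0.316  0.048] [ 0.6702 -0.318 ] [0.062 0.036] long axis 31.6 657 medz 0.046
scene purp [ 0.372 -0.148  0.046] [ 0.3662 -0.1491] [0.062 0.037] long axis 46.1 264 medz 0.0457
scene purp2 [ 0.374 -0.02   0.047] [ 0.3577 -0.0108] [0.037 0.049] long axis -71.7 131 medz 0.0457
scene turq [ 0.559 -0.105  0.047] [ 0.554  -0.1069] [0.061 0.037] long axis 37.5 409 medz 0.0459
side green [ 0.478 -0.184  0.043] [ 0.4761 -0.1874] [0.04 0.06] long axis -1.8 415 medz 0.0458
side red [ 0.475 -0.327  0.047] [ 0.4747 -0.3275] [0.063 0.037] long axis 24.4 546 medz 0.0458
side white [ 0.667 -0.323  0.048] [ 0.6716 -0.3185] [0.062 0.036] long axis 32.2 447 medz 0.046
scene nestP [0.44  0.183 0.005] [0.4415 0.1813] [0.093 0.069] long axis 24.0 309 medz 0.0092
scene nestR [0.572 0.337 0.005] [0.5721 0.338 ] [0.069 0.092] long axis -13.2 392 medz 0.0094
side nestP [0.442 0.182 0.005] [0.4416 0.1806] [0.094 0.073] long axis 26.0 276 medz 0.0088
side nestR [0.576 0.339 0.003] [0.5721 0.3336] [0.079 0.09 ] long axis -11.5 185 medz 0.0089
scene stylus [ 0.483 -0.018  0.125] [ 0.476  -0.0165] [0.019 0.015] long axis 3.9 75 medz 0.1256
side stylus [ 0.476 -0.024  0.129] [ 0.4771 -0.0164] [0.017 0.021] long axis -89.9 74 medz 0.125
scene stand [ 0.487 -0.017  0.072] [ 0.4759 -0.0164] [0.046 0.048] long axis -6.1 258 medz 0.0695
side stand [ 0.475 -0.023  0.08 ] [ 0.4774 -0.0174] [0.051 0.047] long axis 84.1 226 medz 0.0695
scene tester [ 0.696 -0.026  0.079] [ 0.7265 -0.0267] [0.199 0.161] long axis 1.2 5718 medz 0.08
side tester [ 0.686 -0.038  0.081] [ 0.6954 -0.0266] [0.133 0.167] long axis -88.6 2418 medz 0.0798
ap [ 0.66047485 -0.02776659  0.08      ]
ap [ 0.66238656 -0.02949133  0.08      ]
```

View pics/crop.png

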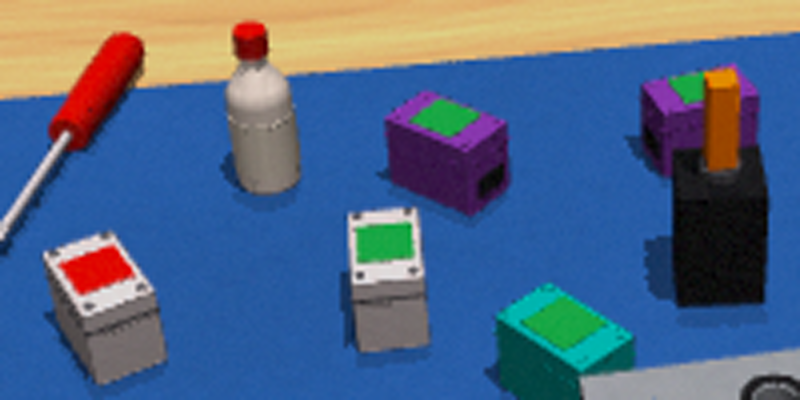

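The crop confirms it: the aluminium block with the green tag is at crop (385,245) and the red one at (97,268). The purple and turquoise blocks are decoys.

```bash
python3 - <<'E'
from h import *
c=dict(np.load('scene0.npz'));P=cloud(c)
m=(np.hypot(P[...,0]-.36,P[...,1]+.25)<.09)&(P[...,2]>.06)&(P[...,2]<.15); print('bottle',P[m].mean(0) if m.any() else None, P[m].max(0))
print('bottle cap',P[222,208],'driver',P[230,172],P[265,148])
steps(.4755,-.1874,.2,-91.7)
E
```

```text
bottle [ 0.34856516 -0.24954804  0.07812347] [ 0.36135432 -0.23441491  0.10070995]
bottle cap [ 0.3494249  -0.24816681  0.0910702 ] driver [ 0.25009296 -0.34209932  0.01874884] [ 0.37710191 -0.38299768  0.01273897]
grasp [0.2704 0.5629 0.2398] closing angle -115.7 z [-0.001 -0.002 -1.   ] shift [10.197 11.747  0.82 ] roll -3.994360507570754 t 0.1 j6 -0.26
```

```bash
python3 -m creep '[87,0.5,0.58,0,0, 87,1.1,1.25,0,0, 87,1.7,1.95,0.1,0, 87,2.3,2.65,0.1,0, 87,2.9,3.35,0.2,0]'; python3 -m creep '[87,0.6,0.7,0,0, 87,1.2,1.4,0,0, 87,1.8,2.1,0.1,0, 87,2.4,2.8,0.1,0, 87,3.0,3.5,0.2,0]';python3 -m creep '[87,0.6,0.7,0,0, 87,1.2,1.4,0,0, 87,1.8,2.1,0.1,0, 87,2.4,2.8,0.1,0, 87,3.0,3.5,0.2,0]';python3 -m creep '[87,0.5,0.5,0,-1, 87,0.9,1,0,-2, 87,1.3,1.4,0.1,-3, 87,1.3,1.4,0.2,-4, 87,1.3,1.4,0.2,-4]'
python3 - <<'E'
from h import *
steps(.4755,-.1874,.2,-91.7)
c=shot('wrist'); cv2.imwrite('pics/w1.png',c['image']); np.savez('w1.npz',**c)
E
```

```text
t: 0.6
position: [0.3289, 0.3478, 0.3948]
orientation: [-3.063, 0.697, -0.0]
wrist_force: [1.4, 1.0, 0.2]
grip_width: 0.087
grasp_force: 0.0
t: 1.1
position: [0.3881, 0.1251, 0.3851]
orientation: [-3.062, 0.696, -0.001]
wrist_force: [0.7, -0.4, -0.0]
grip_width: 0.0868
grasp_force: 0.0
t: 1.6
position: [0.4477, -0.0978, 0.3751]
orientation: [-3.063, 0.697, -0.002]
wrist_force: [1.0, -0.0, 0.2]
grip_width: 0.0872
grasp_force: 0.0
t: 2.1
position: [0.4756, -0.1878, 0.3633]
orientation: [-3.141, 0.049, 0.005]
wrist_force: [0.1, 0.0, 0.3]
grip_width: 0.0872
grasp_force: 0.0
grasp [ 0.4751 -0.1877  0.1993] closing angle -91.8 z [-0.003  0.001 -1.   ] shift [ 0.008 -0.006 -0.013] roll -0.013814980883222935 t 2.1 j6 1.6
```

View pics/w1.png

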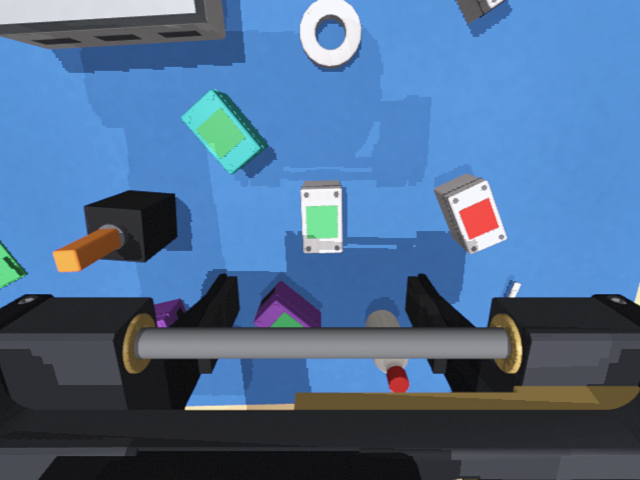

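The wrist view shows the green module at (322,217), well centred between the fingers, and the red one at (474,214). I'll measure both from this view.

```bash
cat >> h.py <<'E'
def rect(c,x,y,r,lo,hi,lab=''):
    P=cloud(c); m=(np.hypot(P[...,0]-x,P[...,1]-y)<r)&(P[...,2]>lo)&(P[...,2]<hi)
    q=P[m][:,:2].astype(np.float32); b=cv2.minAreaRect(q); B=cv2.boxPoints(b); e=B[1]-B[0]; f=B[2]-B[1]; l=e if np.hypot(*e)>np.hypot(*f) else f
    print(lab,np.round(b[0],4),np.round(b[1],3),'long',np.degrees(np.arctan2(l[1],l[0])).round(1),len(q),'z',np.median(P[m][:,2]).round(4))
E
python3 - <<'E'
from h import *
c=dict(np.load('w1.npz'))
rect(c,.4755,-.1874,.045,.04,.052,'green'); rect(c,.474,-.327,.045,.04,.052,'red')
E
```

```text
green [ 0.4757 -0.1872] [0.036 0.06 ] long -0.7 2620 z 0.0462
red [ 0.4742 -0.3262] [0.061 0.036] long 24.4 2720 z 0.0462
```

```bash
python3 -m creep '[87,0,0,0.7,0, 87,0,0,1.4,0, 87,0,0,2.1,0, 87,0,0,2.7,0, 87,0,0,3.1,0]'; python3 -m creep '[87,0,0,0.15,0, 87,0,0,0.25,0, 87,0,0,0.25,0, 20,0,0,0.25,0, 20,0,0,0.25,0]'; python3 -m creep '[20,0,0,0,0, 20,0,0,0,0, 20,0,0,0,0, 20,0,0,-0.1,0, 20,0,0,-0.3,0]'; python3 -m creep '[20,0,0,-0.4,0, 20,0,0,-0.8,0, 20,0,0,-1.2,0, 20,0,0,-1.6,0, 20,0,0,-2,0]'
python3 -c "
from h import *
steps(.4415,.181,.12,-65)"
```

```text
t: 2.65
position: [0.4753, -0.1862, 0.2081]
orientation: [-3.141, 0.047, 0.004]
wrist_force: [-0.8, -0.1, 0.9]
grip_width: 0.0866
grasp_force: 0.0
t: 3.15
position: [0.4763, -0.187, 0.1983]
orientation: [3.141, -0.046, 0.004]
wrist_force: [-0.5, 0.6, 0.1]
grip_width: 0.0779
grasp_force: 0.0
t: 3.65
position: [0.4757, -0.187, 0.2122]
orientation: [-3.141, 0.046, 0.003]
wrist_force: [0.0, 0.2, -0.4]
grip_width: 0.0388
grasp_force: 0.0
t: 4.15
position: [0.4756, -0.187, 0.3137]
orientation: [-3.141, 0.046, -0.001]
wrist_force: [0.8, -0.1, -2.1]
grip_width: 0.0353
grasp_force: 29.9
grasp [ 0.4756 -0.187   0.1497] closing angle -91.7 z [ 0.  0. -1.] shift [-0.896 -7.336  0.595] roll -4.444050325637529 t 4.15 j6 1.6
```

```bash
python3 -m creep '[10,0,0,-0.4,0, 10,0,0,-0.8,0, 10,0,0,-1.2,0, 10,0,0,-1.6,0, 10,0,0,-2,0]'; python3 -c "
from h import *
steps(.4415,.181,.12,-65)
c=shot('wrist'); rect(c,.4757,-.187,.035,.17,.3,'mod'); P=cloud(c); im=c['image']; g=(im[...,1]>1.6*im[...,2])&(im[...,1]>120)&(P[...,2]>.15)&(np.hypot(P[...,0]-.476,P[...,1]+.187)<.04); print(g.sum(),np.percentile(P[g],[5,50,95],axis=0))
cv2.imwrite('pics/w2.png',im)
c=shot('side'); P=cloud(c); cv2.imwrite('pics/s2.png',c['image'][60:360,150:550])
"
```

```text
t: 4.65
position: [0.4753, -0.187, 0.4137]
orientation: [-3.141, 0.046, -0.0]
wrist_force: [0.9, 0.3, -1.4]
grip_width: 0.0357
grasp_force: 29.9
grasp [ 0.4753 -0.1869  0.2497] closing angle -91.7 z [ 0.  0. -1.] shift [-0.891 -7.335  2.595] roll -4.444625836563709 t 4.65 j6 1.6
mod [ 0.4845 -0.1875] [0.061 0.045] long 88.1 11833 z 0.2425
2809 [[ 0.46451839 -0.19975127  0.2416265 ]
 [ 0.4774057  -0.18751723  0.24255879]
 [ 0.48942268 -0.17513337  0.24348177]]
```

View pics/s2.png

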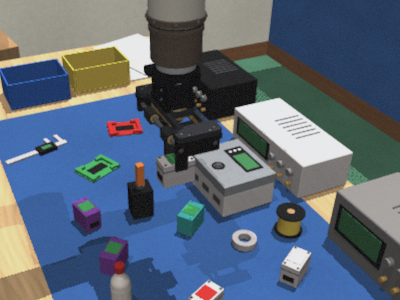

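The green module is held level, high on its sides, with its underside 53 mm below the grasp point. I'll carry it to the pass nest.

```bash
python3 -m creep '[10,0,-0.2,0,0, 10,-0.1,-0.6,0,0, 10,-0.2,-1.2,0,0, 10,-0.3,-1.8,0,0, 10,-0.4,-2.4,0,0]'; python3 -m creep '[10,0,-0.6,0,0, 10,-0.1,-1.2,0,0, 10,-0.2,-1.8,0,0, 10,-0.3,-2.4,0,0, 10,-0.4,-3,0,0]'; python3 -m creep '[10,0,-0.6,0,-0.8, 10,-0.1,-1.2,0,-1.8, 10,-0.1,-1.6,0,-2.8, 10,-0.1,-1.85,0,-3.8, 10,-0.1,-1.95,0,-4.4]';  python3 -m creep '[10,0,0,0,0, 10,0,0,0.3,0, 10,0,0,0.7,0, 10,0,0,1.1,0, 10,0,0,1.5,0]'
python3 -c "
from h import *
steps(.4415,.181,.0575,-65)
c=shot('wrist'); rect(c,.4415,.181,.065,.006,.014,'nest');P=cloud(c); im=c['image']; g=(im[...,1]>1.6*im[...,2])&(im[...,1]>120)&(P[...,2]>.12);print(np.median(P[g],axis=0)); rect(c,.442,.181,.05,.15,.172,'mod')
cv2.imwrite('pics/w3.png',im); np.savez('w3.npz',**c)"
```

```text
t: 5.25
position: [0.4585, -0.0651, 0.4106]
orientation: [3.141, -0.046, -0.005]
wrist_force: [-0.1, -0.3, -0.6]
grip_width: 0.036
grasp_force: 29.9
t: 5.75
position: [0.4426, 0.0855, 0.4107]
orientation: [3.14, -0.045, -0.005]
wrist_force: [0.0, -0.0, -0.7]
grip_width: 0.0355
grasp_force: 29.9
t: 6.25
position: [0.4408, 0.1831, 0.4105]
orientation: [3.066, 0.68, -0.005]
wrist_force: [0.4, -0.3, -0.3]
grip_width: 0.0355
grasp_force: 29.9
t: 6.75
position: [0.4409, 0.1811, 0.3358]
orientation: [3.069, 0.669, -0.002]
wrist_force: [-0.5, -0.9, -1.1]
grip_width: 0.0356
grasp_force: 29.9
grasp [0.4407 0.1809 0.1718] closing angle -65.4 z [-0.001 -0.001 -1.   ] shift [0.019 0.005 2.285] roll -0.06450789152519103 t 6.75 j6 1.27
nest [0.4611 0.1909] [0.045 0.068] long -65.4 1281 z 0.01
[0.44554164 0.18390272 0.16484427]
mod [0.4491 0.1842] [0.045 0.054] long -66.5 7417 z 0.1642
```

View pics/w3.png

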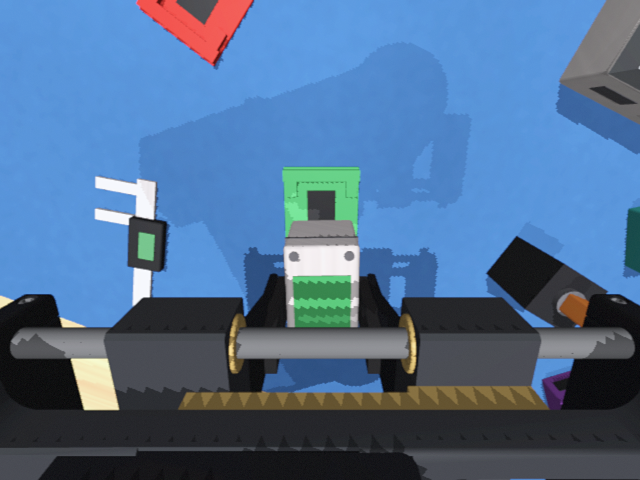

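```bash
python3 -c "
from h import *
c=dict(np.load('w3.npz')); P=cloud(c); a=np.radians(24.6); u=np.array([np.cos(a),np.sin(a)]);v=np.array([-u[1],u[0]])
q=P[...,:2]-np.array([.4407,.181]); U=q@u;V=q@v; Z=P[...,2]
near=(abs(U)<.06)&(abs(V)<.045)
for lab,m in (('modtop',near&(Z>.160)&(Z<.17)&(U>.012)),('nest',near&(Z>.006)&(Z<.014)&(U>0))):
  print(lab,np.percentile(U[m],[1,50,99.5]).round(4),np.percentile(V[m],[.5,99.5]).round(4),np.median(Z[m]).round(4))
m=near&(Z>.16)&(Z<.17)
for k in range(230,330,10): r=m[k]; print(k,U[k,r].mean().round(4),Z[k,r].mean().round(4),V[k,r].min().round(4),V[k,r].max().round(4)) if r.any() else 0
"
```

```text
modtop [0.0122 0.0219 0.0305] [-0.0181  0.0175] 0.164
nest [0.0217 0.0379 0.0449] [-0.033   0.0342] 0.01
250 0.028 0.164 -0.0178 0.0175
260 0.023 0.1642 -0.0179 0.0171
270 0.0178 0.164 -0.0182 0.0174
280 0.0126 0.1639 -0.0271 0.0259
290 0.008 0.1655 -0.0234 0.0216
300 0.0022 0.1646 -0.0185 0.0173
310 -0.0033 0.1646 -0.0185 0.0172
320 -0.009 0.1645 -0.0185 0.0172
```

```bash
python3 -m creep '[10,0,0,0.5,0, 10,0,0,1,0, 10,0,0,1.5,0, 10,0,0,1.9,0, 10,0,0,2.05,0]'; python3 -m creep '[10,0,0,0.05,0, 10,0,0,0.1,0, 10,0,0,0.15,0, 10,0,0,0.2,0, 10,0,0,0.22,0]'; python3 -m creep '[10,0,0,0,0, 87,0,0,0,0, 87,0,0,0,0, 87,0,0,0,0, 87,0,0,0,0]';  python3 -m creep '[87,0,0,0,0, 87,0,0,0,0, 87,0,0,-0.4,0, 87,0,0,-1,0, 87,0,0,-1.6,0]'
python3 -m creep '[87,0,0,-0.6,0, 87,0,0,-1.2,0, 87,0,0,-1.8,0, 87,0,0,-2,0, 87,0,0,-2,0]'
python3 -c "
from h import *
steps(.4742,-.3262,.24,-65.6)
c=shot('wrist'); rect(c,.4405,.181,.04,.044,.058,'mod'); rect(c,.4415,.181,.065,.006,.014,'nest')"
```

```text
t: 7.3
position: [0.4408, 0.1809, 0.2329]
orientation: [3.067, 0.67, -0.007]
wrist_force: [-0.5, 0.4, -1.1]
grip_width: 0.0356
grasp_force: 29.9
t: 7.8
position: [0.4416, 0.1816, 0.224]
orientation: [-3.068, -0.673, -0.001]
wrist_force: [0.1, 0.8, -1.7]
grip_width: 0.0352
grasp_force: 29.9
t: 8.3
position: [0.4416, 0.1817, 0.2239]
orientation: [-3.069, -0.673, -0.001]
wrist_force: [-0.0, 0.2, 0.8]
grip_width: 0.0601
grasp_force: 0.0
t: 8.8
position: [0.4414, 0.1815, 0.3043]
orientation: [3.068, 0.673, -0.002]
wrist_force: [1.0, 0.4, 0.4]
grip_width: 0.0863
grasp_force: 0.0
t: 9.3
position: [0.4416, 0.1817, 0.4049]
orientation: [-3.067, -0.673, -0.004]
wrist_force: [0.2, -0.1, -0.5]
grip_width: 0.087
grasp_force: 0.0
grasp [0.442  0.182  0.2409] closing angle -65.3 z [ 0.002  0.002 -1.   ] shift [-3.669e+00  9.501e+00 -3.000e-03] roll 0.05689592632977044 t 9.3 j6 1.27
mod [0.4423 0.182 ] [0.06  0.035] long 25.4 2082 z 0.0503
nest [0.4414 0.1819] [0.088 0.068] long 24.5 1389 z 0.01
```

The green module is seated: its top is at 50.3 mm and it sits about 1 mm off centre. On to the red one.

```bash
python3 -m creep '[87,-0.2,0.5,0,0, 87,-0.5,1.3,0,0, 87,-0.8,2.1,0,0, 87,-1.1,2.9,0,0, 87,-1.4,3.7,0,0]'; python3 -m creep '[87,-0.3,0.8,0,0, 87,-0.6,1.6,0,0, 87,-0.9,2.4,0,0, 87,-1.2,3.2,0,0, 87,-1.5,4,0,0]'; python3 -m creep '[87,-0.3,0.8,0,0, 87,-0.6,1.4,0,0, 87,-0.77,1.8,0,0, 87,-0.77,1.8,0.5,0, 87,-0.77,1.8,1,0]'
python3 -c "
from h import *
c=shot('wrist'); rect(c,.4742,-.3262,.045,.04,.052,'red')
steps(.4742,-.3262,.032,-65.6)
"
```

```text
t: 9.85
position: [0.4548, -0.0173, 0.4016]
orientation: [-3.068, -0.674, 0.006]
wrist_force: [0.9, 0.1, 0.2]
grip_width: 0.0866
grasp_force: 0.0
t: 10.35
position: [0.4705, -0.2304, 0.4013]
orientation: [-3.067, -0.672, 0.006]
wrist_force: [0.3, 0.7, 0.5]
grip_width: 0.0868
grasp_force: 0.0
t: 10.85
position: [0.4731, -0.3274, 0.3508]
orientation: [-3.067, -0.669, 0.003]
wrist_force: [-0.6, 0.9, 0.3]
grip_width: 0.0872
grasp_force: 0.0
red [ 0.4742 -0.3265] [0.059 0.036] long 24.2 2826 z 0.0462
grasp [ 0.47   -0.3252  0.1816] closing angle -65.4 z [-0.011  0.007 -1.   ] shift [0.09  0.085 2.991] roll 0.029850682060548195 t 10.9 j6 2.32
```

```bash
python3 -m creep '[87,0,0,0.4,0, 87,0,0,1,0, 87,0,0,1.6,0, 87,0,0,2.2,0, 87,0,0,2.7,0]'; python3 -c "
from h import *
steps(.4742,-.3265,.032,-65.7)
"
```

```text
t: 11.4
position: [0.4729, -0.3261, 0.2159]
orientation: [-3.066, -0.672, 0.006]
wrist_force: [-0.2, 1.0, -0.4]
grip_width: 0.0867
grasp_force: 0.0
grasp [ 0.4722 -0.3258  0.0519] closing angle -65.3 z [-0.004  0.002 -1.   ] shift [0.032 0.031 0.397] roll 0.07301814814438028 t 11.4 j6 2.32
```

```bash
python3 -m creep '[87,0.02,0.02,0.2,0, 87,0.02,0.02,0.38,0, 10,0.02,0.02,0.38,0, 10,0.02,0.02,0.38,0, 10,0.02,0.02,0.38,0]'; python3 -m creep '[10,0,0,0,0, 10,0,0,0,0, 10,0,0,0,0, 10,0,0,0,0, 10,0,0,0,0]'; python3 -m creep '[10,0,0,0,0, 10,0,0,-0.3,0, 10,0,0,-0.8,0, 10,0,0,-1.4,0, 10,0,0,-2,0]';  python3 -m creep '[10,0,0,-0.5,0, 10,0,0,-1,0, 10,0,0,-1.5,0, 10,0,0,-2,0, 10,0,0,-2.3,0]'
python3 -c "
from h import *
steps(.5721,.3375,.2,-102.8)
"
```

```text
t: 11.9
position: [0.4755, -0.3272, 0.201]
orientation: [3.067, 0.673, 0.003]
wrist_force: [-0.4, 0.8, -0.1]
grip_width: 0.0703
grasp_force: 0.0
t: 12.4
position: [0.475, -0.327, 0.1999]
orientation: [-3.068, -0.673, 0.0]
wrist_force: [-0.6, 0.2, 0.6]
grip_width: 0.0359
grasp_force: 30.0
t: 12.9
position: [0.4747, -0.3269, 0.2999]
orientation: [-3.068, -0.672, 0.002]
wrist_force: [0.0, -0.7, -2.2]
grip_width: 0.0357
grasp_force: 30.0
t: 13.4
position: [0.475, -0.3271, 0.4165]
orientation: [3.067, 0.673, 0.003]
wrist_force: [0.2, -0.4, -1.7]
grip_width: 0.0356
grasp_force: 30.0
grasp [ 0.4754 -0.3272  0.2525] closing angle -65.3 z [ 0.002 -0.001 -1.   ] shift [  7.32  -11.266   1.043] roll 6.257234477389441 t 13.4 j6 2.32
```

```bash
python3 -m creep '[10,0.2,-0.3,0,0, 10,0.6,-0.9,0,0, 10,1,-1.55,0,0, 10,1.45,-2.2,0,0, 10,1.9,-2.9,0,0]'; python3 -m creep '[10,0.4,-0.65,0,0, 10,0.8,-1.3,0,0, 10,1.25,-1.95,0,0, 10,1.7,-2.6,0,0, 10,2.1,-3.25,0,0]'; python3 -m creep '[10,0.4,-0.65,0,0, 10,0.8,-1.3,0,0, 10,1.25,-1.95,0,0, 10,1.7,-2.6,0,0, 10,2.1,-3.25,0,0]';  python3 -m creep '[10,0.4,-0.6,0,1, 10,0.8,-1.2,0,2.3, 10,1.1,-1.7,0,3.6, 10,1.22,-1.87,0,4.9, 10,1.22,-1.87,0,6.2]'
python3 -m creep '[10,0,0,0,0, 10,0,0,0.4,0, 10,0,0,0.9,0, 10,0,0,1.3,0, 10,0,0,1.5,0]'
cat >> h.py <<'E'
def fit(c,x,y,ang,zt,rng=.006):
    P=cloud(c);a=np.radians(ang);u=np.array([np.cos(a),np.sin(a)]);v=np.array([-u[1],u[0]])
    q=P[...,:2]-np.array([x,y]);U=q@u;V=q@v;Z=P[...,2];near=(abs(U)<.06)&(abs(V)<.045)
    for lab,m in (('modtop',near&(abs(Z-zt)<rng)),('nest',near&(Z>.006)&(Z<.014))):
        print(lab,np.percentile(U[m],[.3,99.7]).round(4),np.percentile(V[m],[.3,99.7]).round(4),np.median(Z[m]).round(4),m.sum())
E
python3 -c "
from h import *
steps(.5721,.3375,.0377,-102.8)
T,s=pose(); c=shot('wrist'); fit(c,.5721,.3375,-12.7,.195,.02);fit(c,.5721,.3375,-12.7,.191,.003)
np.savez('w5.npz',**c); cv2.imwrite('pics/w5.png',c['image'])"
```

```text
t: 13.9
position: [0.5005, -0.1543, 0.4141]
orientation: [-3.068, -0.672, 0.001]
wrist_force: [1.5, -0.0, -0.8]
grip_width: 0.0362
grasp_force: 30.0
t: 14.4
position: [0.5279, 0.0376, 0.4142]
orientation: [-3.068, -0.673, 0.001]
wrist_force: [0.2, -0.2, -1.6]
grip_width: 0.0358
grasp_force: 30.0
t: 14.9
position: [0.5553, 0.2291, 0.414]
orientation: [3.069, 0.673, -0.002]
wrist_force: [0.0, -0.6, -1.4]
grip_width: 0.0359
grasp_force: 30.0
t: 15.4
position: [0.5715, 0.3399, 0.4128]
orientation: [3.121, -0.347, -0.003]
wrist_force: [-0.2, -0.8, -0.8]
grip_width: 0.0357
grasp_force: 30.0
t: 15.9
position: [0.5711, 0.3371, 0.3371]
orientation: [3.12, -0.338, -0.005]
wrist_force: [0.1, 0.0, -2.2]
grip_width: 0.0357
grasp_force: 30.0
grasp [0.5705 0.3367 0.1731] closing angle -102.4 z [-0.004 -0.003 -1.   ] shift [ 0.036 -0.031  2.708] roll 0.07395822511975325 t 15.9 j6 0.58
modtop [-0.0314  0.0285] [-0.0307  0.0282] 0.1835 10193
nest [-0.0235  0.0447] [-0.0326  0.0351] 0.01 1316
modtop [0.0045 0.0115] [-0.0313  0.0289] 0.1914 461
nest [-0.0235  0.0447] [-0.0326  0.0351] 0.01 1316
```

View pics/w5.png

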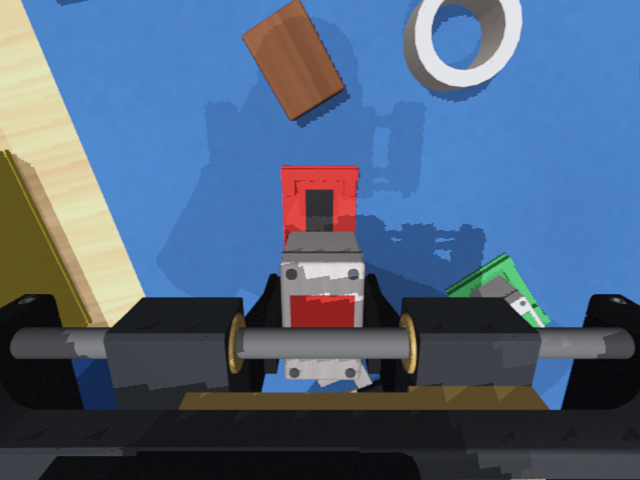

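```bash
python3 -c "
from h import *
c=dict(np.load('scene0.npz')); P=cloud(c);a=np.radians(-12.7);u=np.array([np.cos(a),np.sin(a)]);v=np.array([-u[1],u[0]])
q=P[...,:2]-np.array([.5721,.3375]);U=q@u;V=q@v;m=(abs(U)<.06)&(abs(V)<.2)&(P[...,2]>.03)&(P[...,2]<.2)
print(m.sum(), V[m].min() if m.any() else '', P[m][:5])
m=(abs(U)<.06)&(abs(V)<.25)&(P[...,2]>.05)&(P[...,2]<.2);print(m.sum(),abs(V[m]).min() if m.any() else '')
"
python3 -m creep '[10,0,-0.04,0.5,0, 10,0,-0.04,1,0, 10,0,-0.04,1.5,0, 10,0,-0.04,2,0, 10,0,-0.04,2.4,0]'
python3 -m creep '[10,0,0,0.07,0, 10,0,0,0.14,0, 10,0,0,0.2,0, 10,0,0,0.25,0, 10,0,0,0.25,0]'
python3 -c "
from h import *
c=shot('wrist'); fit(c,.5721,.3375,-12.7,.052,.01);steps(.5721,.3375,.0377,-102.8)"
```

```text
0  []
20 0.24863296269573368
t: 16.45
position: [0.5723, 0.3398, 0.2193]
orientation: [-3.123, 0.338, -0.001]
wrist_force: [0.1, -0.1, -1.1]
grip_width: 0.0363
grasp_force: 30.0
t: 16.95
position: [0.5721, 0.3399, 0.2079]
orientation: [-3.122, 0.341, -0.001]
wrist_force: [-0.8, 0.6, -2.6]
grip_width: 0.036
grasp_force: 30.0
modtop [-0.0303  0.0295] [-0.0257  0.0302] 0.054 8845
nest [0.0208 0.0449] [-0.0327  0.0347] 0.01 3671
grasp [0.5723 0.34   0.0439] closing angle -102.4 z [ 0.001  0.001 -1.   ] shift [0.007 0.05  0.124] roll 0.05879243837018322 t 17.0 j6 0.57
```

```bash
python3 -m creep '[10,0,0.01,0.03,0, 10,0,0.01,0.06,0, 10,0,0.01,0.09,0, 10,0,0.01,0.09,0, 10,0,0.01,0.09,0]'
python3 -c "
from h import *
c=shot('wrist'); fit(c,.5721,.3375,-12.7,.052,.01)"
python3 -m creep '[60,0,0,0,0, 60,0,0,0,0, 60,0,0,0,0, 60,0,0,0,0, 60,0,0,0,0]'; python3 -m creep '[60,0,0,0,0, 60,0,0,-0.3,0, 60,0,0,-0.9,0, 60,0,0,-1.6,0, 60,0,0,-2.3,0]';python3 -m creep '[60,0,0,-0.6,0, 60,0,0,-1.1,0, 60,0,0,-1.6,0, 60,0,0,-2,0, 60,0,0,-2,0]'
python3 -c "
from h import *
c=shot('wrist');  rect(c,.5721,.338,.045,.044,.058,'mod'); fit(c,.5721,.3375,-12.7,.05,.006)
steps(.4765,-.0165,.23,-96)"
```

```text
t: 17.5
position: [0.572, 0.3394, 0.2039]
orientation: [-3.123, 0.34, -0.001]
wrist_force: [-3.1, -0.8, 5.6]
grip_width: 0.0359
grasp_force: 30.0
modtop [-0.0303  0.0294] [-0.0271  0.0306] 0.0501 8752
nest [0.0207 0.0448] [-0.0326  0.0348] 0.01 3999
t: 18.05
position: [0.5719, 0.3394, 0.2025]
orientation: [3.123, -0.341, -0.0]
wrist_force: [-0.0, -0.1, 0.2]
grip_width: 0.0587
grasp_force: 0.0
t: 18.55
position: [0.5719, 0.3393, 0.3201]
orientation: [-3.123, 0.34, -0.001]
wrist_force: [1.0, 0.7, 0.1]
grip_width: 0.0597
grasp_force: 0.0
t: 19.05
position: [0.5721, 0.3393, 0.4231]
orientation: [-3.117, 0.339, -0.011]
wrist_force: [0.8, -0.6, -0.3]
grip_width: 0.0598
grasp_force: 0.0
mod [0.572  0.3394] [0.036 0.06 ] long -13.2 1915 z 0.0502
modtop [-0.0303  0.029 ] [-0.0159  0.0198] 0.0502 1915
nest [-0.0433  0.0443] [-0.0318  0.0348] 0.01 1201
grasp [0.5723 0.3397 0.2565] closing angle -102.5 z [ 0.004  0.003 -1.   ] shift [-0.337  7.372  0.5  ] roll -1.0754552991797202 t 19.1 j6 0.58
```

Both modules are seated. Next, the stylus.

```bash
python3 -m creep '[60,0,0.7,0,0, 60,-0.1,1.5,0,0, 60,-0.15,2.3,0,0, 60,-0.2,3,0,0, 60,-0.2,3.8,0,0]'; python3 -m creep '[60,0,0.8,0,0, 60,0,1.6,0,0, 60,-0.1,2.4,0,0, 60,-0.1,3.1,0,-0.5, 60,-0.13,3.57,0,-1.1]'; python3 -m creep '[60,0,0,0,0, 60,0,0,0.2,0, 60,0,0,0.4,0, 60,0,0,0.4,0, 60,0,0,0.4,0]'
python3 -c "
from h import *
c=shot('wrist'); P=cloud(c); im=c['image']
rect(c,.4765,-.0165,.03,.118,.14,'top'); rect(c,.4765,-.0165,.05,.06,.0725,'stand')
steps(.4765,-.0165,.104,-96)
cv2.imwrite('pics/w6.png',im); np.savez('w6.npz',**c)"
```

```text
t: 19.6
position: [0.5201, 0.1547, 0.4167]
orientation: [3.122, -0.34, -0.003]
wrist_force: [1.0, -1.0, 1.3]
grip_width: 0.0596
grasp_force: 0.0
t: 20.1
position: [0.4749, -0.0189, 0.4169]
orientation: [3.137, -0.159, -0.003]
wrist_force: [0.1, -0.5, 0.3]
grip_width: 0.06
grasp_force: 0.0
t: 20.6
position: [0.4766, -0.0162, 0.3969]
orientation: [3.137, -0.159, -0.003]
wrist_force: [0.0, -0.5, 1.0]
grip_width: 0.0599
grasp_force: 0.0
top [ 0.4769 -0.0159] [0.016 0.016] long 0.8 467 z 0.1277
stand [ 0.4765 -0.0158] [0.046 0.047] long -6.3 1805 z 0.07
grasp [ 0.4765 -0.0163  0.2334] closing angle -95.8 z [-0.001 -0.    -1.   ] shift [1.000e-03 2.000e-03 2.589e+00] roll 0.033823502988738596 t 20.65 j6 1.16
```

View pics/w6.png

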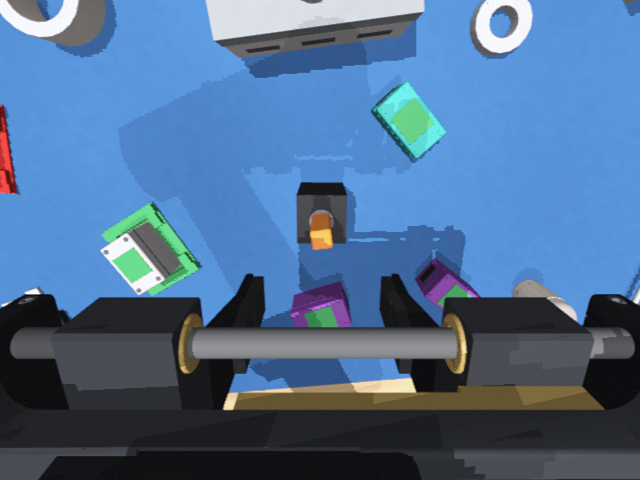

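The image and the depth data agree that the handle at (320,230) is turned about 7° relative to the tool, so I'll align before gripping.

```bash
python3 -m creep '[60,0,0,0.4,-0.5, 60,0,0,0.9,-1.1, 60,0,0,1.4,-1.1, 60,0,0,1.9,-1.1, 60,0,0,2.3,-1.1]'; python3 -m creep '[60,0,0,0.15,0, 60,0,0,0.28,0, 60,0,0,0.28,0, 0,0,0,0.28,0, 0,0,0,0.28,0]'; python3 -m creep '[0,0,0,0,0, 0,0,0,0,0, 0,0,0,0,0, 0,0,0,0,0, 0,0,0,0,0]'
python3 -m creep '[0,0,0,0,0, 0,0,0,0,0, 0,0,0,-0.1,0, 0,0,0,-0.2,0, 0,0,0,-0.4,0]'
python3 -c "
from h import *
steps(.4769,-.016,.22)"
```

```text
t: 21.15
position: [0.4764, -0.0165, 0.2818]
orientation: [3.141, 0.021, -0.0]
wrist_force: [-0.3, 0.6, 0.1]
grip_width: 0.0599
grasp_force: 0.0
t: 21.65
position: [0.4767, -0.0168, 0.2697]
orientation: [-3.141, -0.021, -0.003]
wrist_force: [0.4, -0.5, 0.1]
grip_width: 0.0506
grasp_force: 0.0
t: 22.15
position: [0.4763, -0.0169, 0.2688]
orientation: [-3.141, -0.02, -0.0]
wrist_force: [-0.3, 1.0, 1.2]
grip_width: 0.0157
grasp_force: 30.0
t: 22.65
position: [0.4761, -0.017, 0.2889]
orientation: [3.141, 0.02, -0.002]
wrist_force: [0.2, 0.4, -0.2]
grip_width: 0.0158
grasp_force: 30.0
grasp [ 0.4759 -0.017   0.1249] closing angle -89.3 z [-0.001 -0.    -1.   ] shift [ 0.018 -0.019 -1.903] roll None t 22.65 j6 1.28
```

```bash
python3 -m creep '[0,0,0,-0.4,0, 0,0,0,-0.8,0, 0,0,0,-1.2,0, 0,0,0,-1.6,0, 0,0,0,-1.9,0]'
python3 -c "
from h import *
c=shot('wrist'); cv2.imwrite('pics/w7.png',cv2.resize(c['image'][0:300,160:480],None,fx=2,fy=2)); np.savez('w7.npz',**c)
print(atz(c,320,0,.08)); steps(.661,-.028,.2)
for n in ['scene','side']:
    d=shot(n); np.savez(n+'7.npz',**d)"
```

```text
t: 23.15
position: [0.4763, -0.017, 0.3861]
orientation: [-3.141, -0.021, -0.004]
wrist_force: [0.7, -0.0, -0.4]
grip_width: 0.0158
grasp_force: 30.0
[ 0.645323   -0.01383972  0.08      ]
grasp [ 0.4781 -0.0168  0.2243] closing angle -89.2 z [ 0.007  0.001 -1.   ] shift [3.651 0.275 0.513] roll None t 23.2 j6 1.28
```

View pics/w7.png

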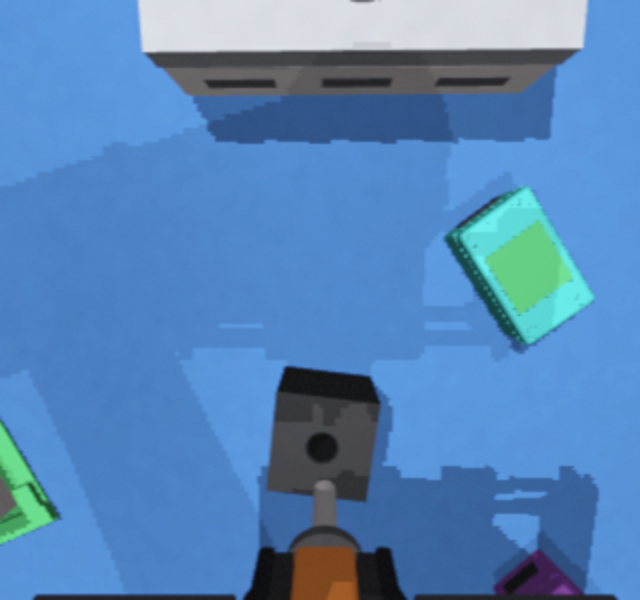

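The stylus is gripped upright, with its tip at crop (324,485). I'll move partway to the tester and look at the aperture and tip together.

```bash
python3 -m creep '[0,0.4,0,0,0, 0,0.9,0.1,0,0, 0,1.5,0.2,0,0, 0,2.1,0.2,0,0, 0,2.5,0.25,0,0]'; python3 -m creep '[0,0,0,0,0, 0,0,0,0,0, 0,0,0,0,0, 0,0,0,0,0, 0,0,0,0,0]'
python3 -c "
from h import *
c=shot('wrist'); cv2.imwrite('pics/w8.png',cv2.resize(c['image'][80:320,200:440],None,fx=2.5,fy=2.5,interpolation=2)); np.savez('w8.npz',**c)
steps(.661,-.028,.2)
P=cloud(c)
for v in range(225,275,4): print(v,c['range_z'][v,312:334:3].round(3))"
```

```text
t: 23.8
position: [0.6029, -0.0278, 0.382]
orientation: [3.141, 0.02, -0.004]
wrist_force: [-0.8, 0.2, -1.2]
grip_width: 0.0157
grasp_force: 30.0
t: 24.3
position: [0.6008, -0.0277, 0.3842]
orientation: [-3.141, -0.021, -0.001]
wrist_force: [0.8, -0.4, -0.7]
grip_width: 0.016
grasp_force: 30.0
grasp [ 0.601  -0.0277  0.2202] closing angle -89.2 z [ 0.001  0.    -1.   ] shift [1.199 0.022 0.404] roll None t 24.35 j6 1.36
225 [0.378 0.379 0.379 0.377 0.378 0.379 0.379 0.379]
229 [0.379 0.38  0.38  0.379 0.38  0.38  0.381 0.379]
233 [0.383 0.382 0.382 0.381 0.38  0.381 0.382 0.383]
237 [0.383 0.382 0.383 0.384 0.383 0.382 0.384 0.384]
241 [0.385 0.384 0.252 0.249 0.249 0.385 0.384 0.385]
245 [0.386 0.385 0.244 0.241 0.242 0.386 0.386 0.385]
249 [0.387 0.387 0.234 0.233 0.233 0.243 0.387 0.388]
253 [0.39  0.389 0.227 0.226 0.227 0.234 0.386 0.388]
257 [0.389 0.39  0.22  0.22  0.221 0.227 0.389 0.391]
261 [0.392 0.391 0.214 0.214 0.214 0.219 0.393 0.392]
265 [0.193 0.192 0.19  0.189 0.189 0.19  0.192 0.392]
269 [0.188 0.188 0.187 0.187 0.188 0.187 0.188 0.189]
273 [0.186 0.186 0.187 0.186 0.186 0.187 0.186 0.187]
```

View pics/w8.png

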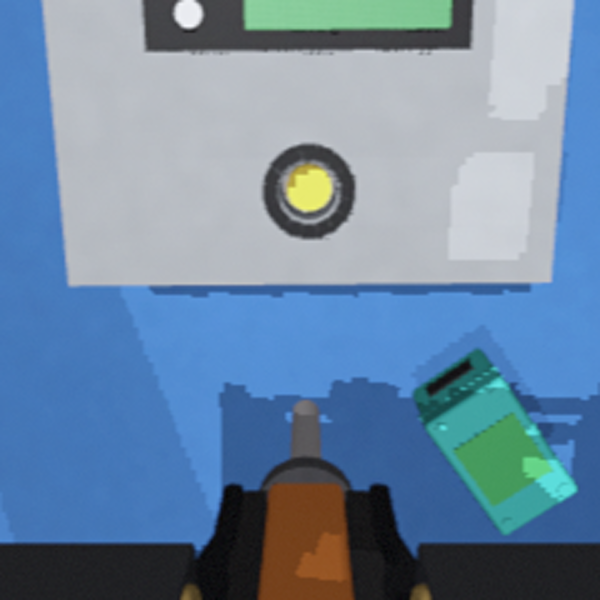

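The aperture ring is centred at crop (309,191), with the yellow button inside it, and the stylus tip is at crop (306,407).

```bash
python3 -c "
from h import *
c=dict(np.load('w8.npz'))
print('ap',atz(c,323.6,156.4,.08)); P=cloud(c)
print('ring pix z',P[156,338],P[156,309],P[140,323])
m=(P[...,2]>.12)&(P[...,2]<.19)&(np.hypot(P[...,0]-.601,P[...,1]+.0277)<.02)
for lo in (.124,.13,.14,.15,.16): k=m&(P[...,2]>lo)&(P[...,2]<lo+.006); print(lo,k.sum(),P[k].mean(0).round(4),P[k].max(0).round(4)) if k.any() else 0
print('minz',P[m][:,2].min(), P[(np.hypot(P[...,0]-.601,P[...,1]+.0277)<.02)&(P[...,2]>.1)][:,2].min())
print('tip at assumed z',atz(c,322.4,241,.1234))
"
```

```text
ap [ 0.66002781 -0.02882263  0.08      ]
ring pix z [ 0.66058182 -0.04033506  0.08100664] [ 0.66026864 -0.01712455  0.08086027] [ 0.67279362 -0.02816208  0.0808387 ]
0.124 23 [ 0.6039 -0.0277  0.1275] [ 0.6051 -0.024   0.1297]
0.13 30 [ 0.6039 -0.0277  0.1329] [ 0.6051 -0.024   0.1357]
0.14 36 [ 0.6039 -0.0279  0.1426] [ 0.6053 -0.0242  0.1459]
0.15 38 [ 0.6041 -0.0279  0.1532] [ 0.6052 -0.0243  0.1559]
0.16 42 [ 0.6044 -0.028   0.1633] [ 0.6056 -0.0245  0.1659]
minz 0.1253372607579341 0.1253372607579341
tip at assumed z [ 0.60308468 -0.02857361  0.1234    ]
```

```bash
python3 -m creep '[0,0.2,0.01,0,0, 0,0.5,0.01,0,0, 0,0.8,0.02,0,0, 0,1.05,0.03,0,0, 0,1.175,0.033,0,0]'; python3 -m creep '[0,0,0,0,0, 0,0,0,0.2,0, 0,0,0,0.4,0, 0,0,0,0.6,0, 0,0,0,0.7,0]'
python3 -c "
from h import *
c=shot('wrist'); P=cloud(c); steps(.66,-.0287,.165)
m=(np.hypot(P[...,0]-.66,P[...,1]+.0287)<.012)&(P[...,2]<.125)&(P[...,2]>.095); print(m.sum(),P[m].max(0),P[m].min(0))
cv2.imwrite('pics/w9.png',cv2.resize(c['image'][190:290,260:380],None,fx=5,fy=5,interpolation=2))"
```

```text
t: 24.85
position: [0.6615, -0.0287, 0.3834]
orientation: [3.141, 0.02, 0.0]
wrist_force: [-0.7, 0.6, -0.9]
grip_width: 0.0159
grasp_force: 30.0
t: 25.35
position: [0.6596, -0.0287, 0.3469]
orientation: [3.141, 0.02, -0.005]
wrist_force: [0.2, 1.0, -0.3]
grip_width: 0.0158
grasp_force: 30.0
grasp [ 0.659  -0.0287  0.1824] closing angle -89.3 z [-0.004 -0.    -1.   ] shift [0.021 0.    0.348] roll None t 25.4 j6 1.38
184 [ 0.66327955 -0.02506429  0.12482219] [ 0.65891138 -0.03286816  0.09502582]
```

View pics/w9.png

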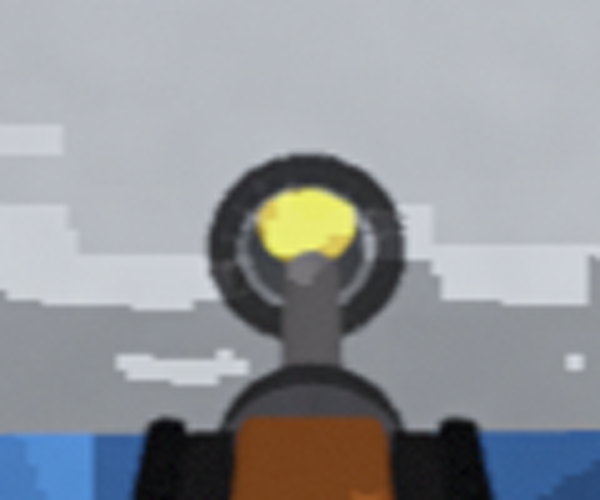

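The tip is centred over the button inside the ring. I'll lower it, then press slowly.

```bash
python3 -m creep '[0,0,0,0.1,0, 0,0,0,0.2,0, 0,0,0,0.3,0, 0,0,0,0.36,0, 0,0,0,0.36,0]'; python3 -m creep '[0,0,0,0.03,0, 0,0,0,0.06,0, 0,0,0,0.09,0, 0,0,0,0.09,0, 0,0,0,0.09,0]';python3 -m creep '[0,0,0,0.01,0, 0,0,0,0.03,0, 0,0,0,0.05,0, 0,0,0,0.05,0, 0,0,0,0.05,0]'
```

```text
t: 25.9
position: [0.6601, -0.0287, 0.3301]
orientation: [3.141, 0.02, -0.002]
wrist_force: [0.3, 0.0, 0.3]
grip_width: 0.016
grasp_force: 30.0
t: 26.4
position: [0.6603, -0.0286, 0.3268]
orientation: [3.141, 0.021, 0.001]
wrist_force: [-0.4, -0.2, 1.5]
grip_width: 0.0159
grasp_force: 30.0
t: 26.9
position: [0.6603, -0.0287, 0.3241]
orientation: [3.141, 0.021, 0.001]
wrist_force: [-0.3, 0.4, 2.8]
grip_width: 0.0159
grasp_force: 30.0
```

```bash
python3 -m creep '[0,0,0,0.01,0, 0,0,0,0.03,0, 0,0,0,0.05,0, 0,0,0,0.05,0, 0,0,0,0.05,0]';python3 -m creep '[0,0,0,0.01,0, 0,0,0,0.02,0, 0,0,0,0.03,0, 0,0,0,0.03,0, 0,0,0,0.03,0]'
```

```text
t: 27.4
position: [0.6603, -0.0287, 0.3216]
orientation: [3.141, 0.021, 0.001]
wrist_force: [-0.6, 0.6, 5.2]
grip_width: 0.0158
grasp_force: 30.0
t: 27.9
position: [0.6603, -0.0286, 0.3207]
orientation: [3.141, 0.021, 0.002]
wrist_force: [-2.0, 0.8, 6.4]
grip_width: 0.0157
grasp_force: 30.0
```

```bash
python3 -m creep '[0,0,0,0.01,0, 0,0,0,0.02,0, 0,0,0,0.03,0, 0,0,0,0.03,0, 0,0,0,0.03,0]'; python3 -m creep '[0,0,0,0,0, 0,0,0,0,0, 0,0,0,0,0, 0,0,0,0,0, 0,0,0,0,0]'
python3 -c "
from h import *
c=shot('side'); rect(c,.4423,.182,.04,.044,.058,'green'); rect(c,.572,.3394,.04,.044,.058,'red')"
```

```text
t: 28.4
position: [0.6603, -0.0286, 0.3206]
orientation: [3.141, 0.022, 0.003]
wrist_force: [-2.1, 1.1, 11.5]
grip_width: 0.0158
grasp_force: 30.0
t: 28.9
position: [0.6603, -0.0286, 0.3206]
orientation: [3.141, 0.022, 0.003]
wrist_force: [-3.0, 2.3, 12.0]
grip_width: 0.0158
grasp_force: 30.0
green [0.4429 0.18  ] [0.062 0.04 ] long 24.6 244 z 0.0497
red [0.572  0.3384] [0.044 0.06 ] long -13.2 173 z 0.0493
```

The button has bottomed out: the force is steady at 12 N and the position has stopped changing. Both modules are still seated.

```bash
python3 -c "
from station import ticket
print(ticket.sign_off())"
```

```text
the job is handed in; nothing more can be done
None
```

The job is handed in: both modules are flat in their own nests, and the gripped stylus is holding the reset button fully down at about 12 N. The sign-off gave no verdict.

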